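# Close and lock the water filter's service lid with its square key

### The job

The water filter's cartridge has been changed and its sprung service lid stands ajar. Take the square key from its pocket in the service tray, seat it fully in the lock socket near the lid's front edge, press the lid shut with it and turn it clockwise (seen from above) until the latch holds the lid shut, without forcing the key. Then put the key back upright in its pocket, and leave the mug and the two spice jars where they stand.

Things in the scene. Friction and masses are not known exactly. Their poses are not given: they have to be found in the camera images.
- filter_unit: Countertop water filter, fixed: white casing 300 x 180 mm, rim 125 mm high. Origin: centre of its underside, on the worktop. x points from its front (black status strip, lock end, nearest the robot) to its back (steel swan-neck tap, 290 mm high, swung over to its right), y to its left, z up.
- lid (a joint): Opening angle (rad) of the grey service lid (238 x 180 mm) about its hinge, 92 mm behind the casing's origin and 129 mm up: 0 = down on its stop, 0.05 = ajar on its spring, as at the start (no farther). Pushing it down at the lock takes about 4.5 N at first and 9 N at 0. Latched it rests at about 0.007; shut = under 0.015; unlatched, it springs back to 0.05.
- lock_mouth (a point): Centre of the upper rim of the lock's steel collar (33 mm outside, 21 mm bore), on the lid 200 mm ahead of the hinge; axes as filter_unit's, tilting with the lid. 10 mm below it lies the brass barrel's face, in it a 13 mm square hole, 11 mm deep. The barrel is stiff (0.08 N m) and stands 0 to 0.75 rad clockwise (from above) of square with the lid: not measured, to be found by feel.
- key: Loose square T-key, 80 mm tall, about 70 g. Shank 12 mm square with a chamfered tip, its faces along the key's x and y. Black crossbar on top: 64 mm along x, 16 mm thick along y, from 60 to 80 mm above the tip. Origin: centre of the tip's end face; z up along the shank. It starts upright in its pocket.
- key_tip (a point): Centre of the end face of the key's shank (its origin); seated, 21 mm below lock_mouth. From there the key turns the barrel, to a solid stop at 1.55 rad clockwise of square with the lid. Past 0.85 rad its cam must slide under a lip, which it can only with the lid within 1.5 mm of its stop; from 1.1 rad it holds. Press up to 25 N and turn with up to 0.35 N m; more forces it (sum of contacts 100 N).
- key_tray: Grey service tray, fixed, 110 x 180 mm, rim 16 mm high, with the used cartridge lying in it (44 mm thick, along x, top 54 mm high, centred 45 mm to the tray's +y side). Origin: centre of its underside on the worktop.
- key_pocket (a point): Centre of the mouth of the key's round pocket: a post on the tray, 35 mm outside, 20 mm bore, mouth 34 mm above the worktop, 26 mm deep. The key's tip stands on the pocket's floor, 8 mm above the worktop.
- mug: White spotted mug, 91 mm tall, loose, under the tap on the unit's right; leave alone. Origin at its underside.
- masala_jar: Spice jar with a dark green cap, 104 mm tall, loose, on the unit's right; leave alone. Origin at its underside.
- curry_jar: Spice jar with a purple cap, 110 mm tall, loose, behind the tray; leave alone. Origin at its underside.
Not all that is in view belongs to the job. Of the things that look like the key, the smallest one is meant.

How it is judged:
On the way, in this order (a step that is already met when the one before it is completed fails the run):
1. the key is fully down in the lock socket and the lid is pressed shut (value of joint lid below 0.012 rad and z of key_tip in the frame of lock_mouth below -0.016 m and horizontal distance between key_tip and lock_mouth below 0.005 m), for 0.1 s.
2. the key is out of the lock and the latch holds the lid shut (value of joint lid below 0.015 rad and distance between key_tip and lock_mouth above 0.03 m), for 0.2 s.
At the end, for the whole second after the job is handed in: The lid is shut (joint lid under 0.015 rad) and held so by the latch alone; the key stands in its pocket within 6 mm of its axis, its tip at least 20 mm below the pocket's mouth, tilted less than 0.15 rad, at rest (value of joint lid below 0.015 rad and horizontal distance between key_tip and key_pocket below 0.006 m and z of key_tip in the frame of key_pocket below -0.02 m and angle between key's own z axis and vertical below 0.15 rad and linear speed of key below 0.02 m/s); the robot touches nothing.
It fails at once if the key is forced in the lock: its contact forces on the filter unit sum to more than 100 N (contact force between key and filter_unit above 100 N).
It fails at once if the mug or a spice jar is shifted by more than 30 mm (distance of any of mug, masala_jar, curry_jar from where it was at the start of the episode above 0.03 m).
It also fails if it takes over 61 s, if anything falls off the work surface, if the arm or the gripper's body presses on something with over 40 N, if the wrist force passes 120 N, or if a joint passes its speed limit or range.

### The arm

A 7-joint arm with a two-finger parallel gripper is mounted at the origin on a cart in front of the work surface, level with it; the furniture and walls round the work are solid. World frame = base frame: x ahead of the robot, y to its left, z up, the work surface at z = 0. Lengths are in m, angles in rad, forces in N, time in s.
With the tool pointing down it reaches from about 0.4 to 0.85 m from the base axis. Payload 10.4 kg.
Tool frame: the origin (TCP) lies at the centre of the arm's flange, where the gripper is bolted on; the fingertips stand 173 mm ahead of it and the grasp point (between the pads) lies 155 mm ahead of it; z points along the fingers, y is the line along which they close (so a half turn about z gives the same grasp; the last joint's range is limited). The gripper opens to 85 mm and grips with 20 to 120 N. Pads are 22 mm wide; open, the fingers measure 114 mm over their backs; the gripper's body (76 mm by 85 mm) begins 54 mm behind the grasp point. The pads swing forward as they close: fully open they stand 13 mm farther back than shut.
Start: joints at [1.146, 0.332, -0.065, 1.46, 0.022, 1.35, -0.088], TCP at [0.244, -0.575, 0.405] pointing down, gripper open.
Joint ranges: [-2.6, 2.6], [-0.5, 2.12], [-1.47, 1.34], [0.16, 2.42], [-1.27, 4.41], [0.06, 2.06], [-2.6, 2.6]. Speed limits (rad/s): [2.22, 2.22, 2.79, 2.79, 3.14, 3.14, 3.14].

### API

Orientations are given as [roll, pitch, yaw] about the fixed x, y, z axes, in that order (R = Rz(yaw) Ry(pitch) Rx(roll)).
In Python, from workcell import read_state, read_camera, hand_in gives the robot as it stands.
- The arm moves only by the tool send_rows, never from a script. Its argument "plan" is one flat list of numbers, 5 for each row, row after row: the finger opening in mm, from 0 to 85.4, then the shift along the tool's x, y, z in mm, then the turn about the tool's z in rad. A call has 1 to 8 rows; each row shifts and turns the commanded pose from where the row before left it, along the tool's axes as they then stand; what a row does not reach is not made up. A row lasts 1/12 s, in which the tool goes at most 41.7 mm and 7.16 degrees, less where a joint would pass 70% of its speed; a pose out of reach is approached as far as the arm can. A call is refused whole if a number of a shift passes 41.7 or a number of a turn 0.125, either way. A call with a gripper value outside its range is refused whole. The fingers move at their own pace and stop on an object; the grip force is fixed at half the most. Time passes only in rows, so rows that do not move let the fingers close. It gives the time, the measured TCP pose, the force, the opening and the grip force at its end, in the units of the state.
- read_state(): the state, without advancing time (a new reading comes with each control period).
- read_camera(name): name is "scene" or "top" or "wrist"; returns a dict with "frame" (420x560x3 uint8, blue, green, red), "z_map" (420x560 float32, m along the optical axis (not along the pixel's ray), 0 where there is no reading), "fx", "fy", "cx", "cy" (pixels), "pose" (4x4, takes a point from camera to world coordinates); the wrist camera has in their place "T_tool_cam" (4x4, takes a point from camera to tool coordinates, whose origin is the TCP and whose axes are the flange's). Camera axes: x right, y up, looking along -z (the intrinsics and any distortion apply to the point x, -y, -z); pixel columns grow to the right and rows downward; lengths in m; the calibration is good to about 2 mm. A picture is of the moment at which its call begins: read the wrist's pose just before it.
- hand_in(): hands the job in; it is judged then, once.
The state is a dict: "time": time; "joint_pos": joint angles; "qvel": joint speeds; "effort": joint torques, N m; "eef_pos": TCP position; "eef_rot": TCP orientation; "ft_force": force on the tool from outside, world axes, zero at the start; "torque": the same for the moment, N m; "finger_gap": opening from 0.0 (shut) to 1.0 (fully open); "grip_force": force on a finger pad.
Only numpy, scipy, OpenCV 4.12 (cv2) and the standard library are available. Lean on these libraries where they do the work, as an engineer would, in place of code of your own. Each camera call takes 0.05 s, during which the arm holds its last target. There are 200 camera calls.

## Working session

There is one attempt and no reset: what is moved stays moved. The work goes in short steps, Python scripts to look and compute and a tool call to move; the robot and the scene stay as the last step left them, time stands still between calls to the robot, and variables do not carry over. Pictures are saved under pics/ and viewed, at most 10 in all, crops included, and the job is handed in when it is done.

Besides the shell and the picture viewer there is one more tool, called by a JSON object that holds its "api" and its "payload". send_rows: Moves the arm, as the interface text tells. Its arguments: {"type":"object","properties":{"plan":{"type":"array"}},"required":["plan"]}

```bash
mkdir -p pics; ls
cat > h.py <<'E'
import numpy as np, cv2
from workcell import read_state, read_camera
from scipy.spatial.transform import Rotation as R
def tool():
    s=read_state(); T=np.eye(4); T[:3,:3]=R.from_euler('xyz',s['eef_rot']).as_matrix(); T[:3,3]=s['eef_pos']; return T
def cam(n):
    T=tool(); c=read_camera(n); c['P']=T@c['T_tool_cam'] if n=='wrist' else c['pose']; c['P']=np.array(c['P']); return c
def ray(c,u,v):
    d=np.array([(u-c['cx'])/c['fx'],-(v-c['cy'])/c['fy'],-1.]); return c['P'][:3,3],c['P'][:3,:3]@d
def plane(c,u,v,z):
    o,d=ray(c,u,v); return o+d*(z-o[2])/d[2]
def dep(c,u,v):
    o,d=ray(c,u,v); return o+d*c['z_map'][int(v),int(u)]
def cloud(c):
    h,w=c['z_map'].shape; v,u=np.mgrid[:h,:w]; z=c['z_map']
    p=np.stack([(u-c['cx'])/c['fx']*z,-(v-c['cy'])/c['fy']*z,-z],-1); return p@c['P'][:3,:3].T+c['P'][:3,3]
E
python3 - <<'E'
from h import *
s=read_state(); print({k:np.round(v,3) for k,v in s.items()})
a=cam('scene');b=cam('top')
for c in (a,b): print({k:v for k,v in c.items() if k not in('frame','z_map')})
cv2.imwrite('pics/s.png',a['frame']);cv2.imwrite('pics/t.png',b['frame'])
E
```

```text
pics
{'time': np.float64(0.0), 'joint_pos': array([ 1.146,  0.333, -0.065,  1.461,  0.022,  1.35 , -0.089]), 'qvel': array([ 0.001, -0.001, -0.   , -0.   ,  0.   , -0.001,  0.001]), 'effort': array([-1.0000e-03, -6.2545e+01,  4.9000e-02, -3.9161e+01,  1.6000e-02,
        1.0000e-02,  0.0000e+00]), 'eef_pos': array([ 0.244, -0.575,  0.404]), 'eef_rot': array([-3.14 ,  0.   ,  0.402]), 'ft_force': array([0.183, 0.43 , 0.291]), 'torque': array([ 0.022,  0.033, -0.032]), 'grip_force': np.float64(0.0), 'finger_gap': np.float64(0.999)}
{'fx': 395.6357884222626, 'fy': 395.6357884222626, 'cx': 279.95303962416966, 'cy': 211.68761325865333, 'pose': array([[ 0.87544617,  0.32247127, -0.36000874,  0.28274276],
       [-0.48318286,  0.60140177, -0.63627843, -0.50136744],
       [ 0.01132838,  0.73097756,  0.68230746,  0.70187099],
       [ 0.        ,  0.        ,  0.        ,  1.        ]]), 'P': array([[ 0.87544617,  0.32247127, -0.36000874,  0.28274276],
       [-0.48318286,  0.60140177, -0.63627843, -0.50136744],
       [ 0.01132838,  0.73097756,  0.68230746,  0.70187099],
       [ 0.        ,  0.        ,  0.        ,  1.        ]])}
{'fx': 471.7433270033712, 'fy': 471.7433270033712, 'cx': 282.2649702187273, 'cy': 208.8789050593182, 'pose': array([[-8.13856699e-04,  9.90333213e-01, -1.38706398e-01,
         4.09646204e-01],
       [-9.99993270e-01, -1.30220722e-03, -3.43003527e-03,
         7.03757911e-02],
       [-3.57750232e-03,  1.38702673e-01,  9.90327607e-01,
         1.33328215e+00],
       [ 0.00000000e+00,  0.00000000e+00,  0.00000000e+00,
         1.00000000e+00]]), 'P': array([[-8.13856699e-04,  9.90333213e-01, -1.38706398e-01,
         4.09646204e-01],
       [-9.99993270e-01, -1.30220722e-03, -3.43003527e-03,
         7.03757911e-02],
       [-3.57750232e-03,  1.38702673e-01,  9.90327607e-01,
         1.33328215e+00],
       [ 0.00000000e+00,  0.00000000e+00,  0.00000000e+00,
         1.00000000e+00]])}
```

View pics/s.png

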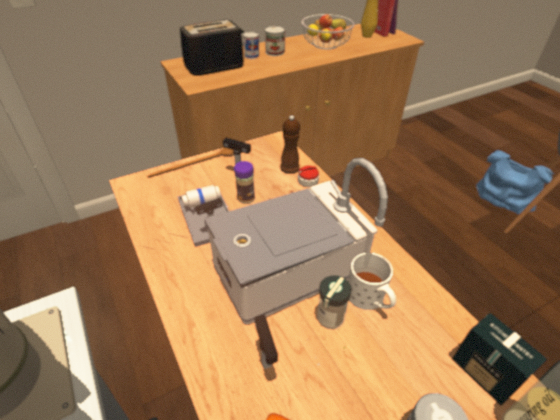

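View pics/t.png

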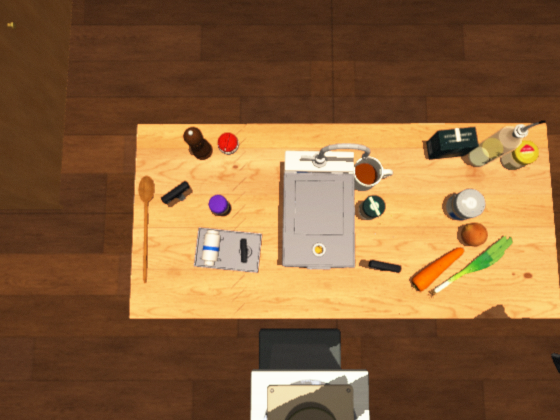

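The scene picture shows the filter with its lid collar at about (242,240), and the tray to the left of it. In the top view the key's black crossbar is at (243,250) in the tray, the cartridge at (211,248) and the lock collar at (319,250). A larger lookalike stands at (176,192), and the mug and jars are at (367,174), (373,207) and (219,205).

Run:
```python
from h import *
c=cam('top'); P=cloud(c); f=c['frame']; g=f.max(2)
def comp(m,u0,v0,u1,v1,z,n):
    mm=np.zeros_like(g); mm[v0:v1,u0:u1]=m[v0:v1,u0:u1]*255
    k,L,st,ce=cv2.connectedComponentsWithStats(mm)
    for i in range(1,k):
        if st[i,4]<15: continue
        ys,xs=np.nonzero(L==i); pts=np.float32([plane(c,x,y,z)[:2] for x,y in zip(xs,ys)])
        r=cv2.minAreaRect(pts*1000)
        print(n,st[i],'ctr',pts.mean(0).round(4),'rect',r,'zmed',np.median(P[ys,xs,2]).round(4))
comp(g<60,228,232,262,270,.088,'key')
comp(g<60,155,175,200,210,.1,'look')
comp(g<60,360,255,405,280,.02,'third')
hsv=cv2.cvtColor(f,cv2.COLOR_BGR2HSV)
comp((hsv[...,1]>80)&(g>80),300,235,340,265,.130,'brass')
comp((g>170),300,235,340,265,.140,'collar')
# lid & casing
for u,v in [(300,210),(340,210),(300,250),(340,250),(319,235),(300,180),(243,250),(230,260),(255,262)]: print((u,v),dep(c,u,v).round(4))
# lid fit: plane + edge rectangle from height mask
m=((P[...,2]>.115)&(P[...,2]<.155)).astype(np.uint8); m[:,:270]=0;m[:,362:]=0;m[:140]=0;m[275:]=0
ys,xs=np.nonzero(m); r=cv2.minAreaRect((P[ys,xs,:2]*1000).astype(np.float32)); print('lidrect',r, cv2.boxPoints(r).round(1).tolist())
m=((P[...,2]>.008)&(P[...,2]<.022)).astype(np.uint8); m[:,:190]=0;m[:,266:]=0;m[:220]=0;m[275:]=0
ys,xs=np.nonzero(m); r=cv2.minAreaRect((P[ys,xs,:2]*1000).astype(np.float32)); print('tray',r,cv2.boxPoints(r).round(1).tolist())
cv2.imwrite('pics/t2.png',cv2.resize(f[140:280,190:390],(800,560),interpolation=cv2.INTER_CUBIC))
```

```text
key [241 239   6  23 117] ctr [0.4749 0.1773] rect ((474.91363525390625, 176.88856506347656), (57.91297912597656, 13.181428909301758), 0.6487354636192322) zmed 0.0872
look [162 182  27  21 230] ctr [0.6267 0.3584] rect ((624.2948608398438, 357.5592346191406), (26.533405303955078, 77.31890869140625), 35.944801330566406) zmed 0.1029
third [369 261  31  11 196] ctr [ 0.434  -0.2047] rect ((433.1252746582031, -205.73681640625), (84.85386657714844, 18.93851089477539), 78.6323471069336) zmed 0.1025
brass [315 246   8   8  54] ctr [ 0.474  -0.0173] rect ((473.7087097167969, -17.566373825073242), (17.884349822998047, 17.769418716430664), 89.9409408569336) zmed 0.1334
collar [ 300  235   40   30 1188] ctr [ 0.473  -0.0192] rect ((473.314453125, -19.557918548583984), (99.15149688720703, 73.01499938964844), 89.93614196777344) zmed 0.1438
(300, 210) [0.5738 0.0292 0.1402]
(340, 210) [ 0.5741 -0.0732  0.137 ]
(300, 250) [0.472  0.0298 0.1397]
(340, 250) [ 0.4716 -0.0705  0.1445]
(319, 235) [ 0.5098 -0.0185  0.1407]
(300, 180) [0.6524 0.0287 0.1372]
(243, 250) [0.4748 0.1782 0.0879]
(230, 260) [0.4513 0.2218 0.0029]
(255, 262) [0.4456 0.1515 0.0044]
lidrect ((580.097412109375, -18.616851806640625), (182.40748596191406, 308.154052734375), 88.48150634765625) [[423.70001220703125, -105.69999694824219], [731.7000122070312, -113.9000015258789], [736.5, 68.5], [428.5, 76.5999984741211]]
tray ((493.4786682128906, 226.37020874023438), (180.86758422851562, 151.4944610595703), 84.81100463867188) [[409.8999938964844, 143.1999969482422], [560.7000122070312, 129.5], [577.0999755859375, 309.6000061035156], [426.20001220703125, 323.29998779296875]]
```

View pics/t2.png

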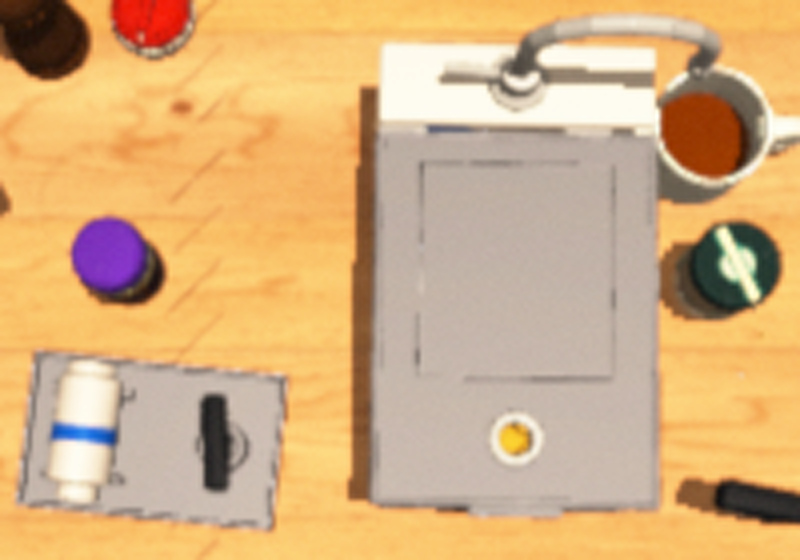

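{"api": "send_rows", "payload": {"plan": [50,0,0,-5,0.1,50,0,0,-5,0.1,50,0,0,-5,0.1,50,0,0,-5,0.1,50,12.7,-37.1,0,0,50,12.7,-37.1,0,0,50,12.7,-37.1,0,0,50,12.7,-37.1,0,0]}}

```text
time: 0.82
eef_pos: [0.2952, -0.425, 0.4243]
eef_rot: [-3.141, 0.0, 0.002]
ft_force: [0.2, -0.3, 0.9]
finger_gap: 0.586
grip_force: 0.0
```

{"api": "send_rows", "payload": {"plan": [50,12.7,-37.1,0,0,50,12.7,-37.1,0,0,50,12.7,-37.1,0,0,50,12.7,-37.1,0,0,50,12.7,-37.1,0,0,50,12.7,-37.1,0,0,50,12.7,-37.1,0,0,50,12.7,-37.1,0,0]}}

```text
time: 1.48
eef_pos: [0.3961, -0.1277, 0.4247]
eef_rot: [3.141, -0.0, 0.002]
ft_force: [1.0, -0.5, 0.5]
finger_gap: 0.592
grip_force: 0.0
```

{"api": "send_rows", "payload": {"plan": [50,12.7,-37.1,0,0,50,12.7,-37.1,0,0,50,12.7,-37.1,0,0,50,0,0,0,0,50,0,0,0,0]}}

```text
time: 1.9
eef_pos: [0.4342, -0.0163, 0.4247]
eef_rot: [-3.142, 0.0, 0.006]
ft_force: [0.6, -0.7, 0.5]
finger_gap: 0.586
grip_force: 0.0
```

Run:
```python
from h import *
s=read_state(); print(s['time'],np.round(s['eef_pos'],4),np.round(s['eef_rot'],4),np.round(s['joint_pos'],3))
c=cam('wrist'); print(c['T_tool_cam'],c['fx'],c['cx'],c['cy'],c.keys()); np.save('w1.npy',c,allow_pickle=True)
cv2.imwrite('pics/w1.png',c['frame'])
```

```text
1.9 [ 0.4342 -0.0163  0.4247] [-3.1416  0.      0.0063] [ 0.579 -0.084 -0.603  1.871 -0.049  1.34  -1.575]
[[-3.16076748e-04  9.54339198e-01  2.98724950e-01  7.69503501e-02]
 [ 9.99999495e-01  1.66608504e-05  1.00485910e-03 -1.40071916e-03]
 [ 9.53999419e-04  2.98725117e-01 -9.54338721e-01  3.11401065e-02]
 [ 0.00000000e+00  0.00000000e+00  0.00000000e+00  1.00000000e+00]] 307.41464714694854 282.7063219967023 212.4056236684545 dict_keys(['frame', 'z_map', 'fx', 'fy', 'cx', 'cy', 'T_tool_cam', 'P'])
```

View pics/w1.png

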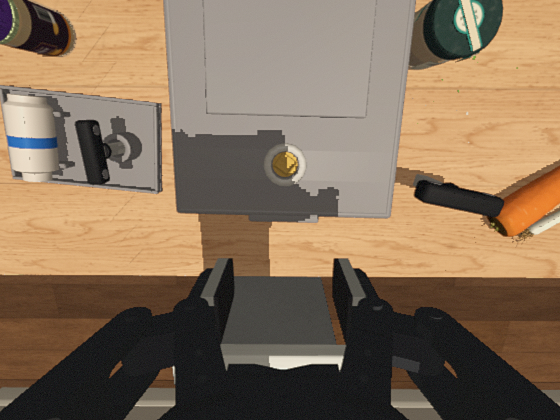

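The wrist picture shows the lock collar at about (285,164), with the brass hole partly in shadow. The key's crossbar is at (92,152) and its pocket post at (122,150).

Run:
```python
from h import *
c=np.load('w1.npy',allow_pickle=True).item(); P=cloud(c); f=c['frame']
hsv=cv2.cvtColor(f,cv2.COLOR_BGR2HSV)
sub=P[140:190,260:312]
print('z profile row164',P[164,255:316:3,2].round(4)); print('col 285',P[140:190:3,285,2].round(4))
print('lid plane near', [P[v,u].round(4) for u,v in [(230,110),(340,110),(340,160),(230,190),(345,190)]])
# collar: points higher than lid by >=3mm
m=((hsv[...,1]<60)&(P[...,2]>.143)).astype(np.uint8); m[:135]=0;m[195:]=0;m[:,:255]=0;m[:,:255]=0;m[:,320:]=0
cs,_=cv2.findContours(m,cv2.RETR_EXTERNAL,cv2.CHAIN_APPROX_NONE); k=max(cs,key=cv2.contourArea); e=cv2.fitEllipse(k); print('collar ell',e)
zc=np.median(P[m>0][:,2]); print('zc',zc, 'ctr', plane(c,*e[0],zc))
b=((hsv[...,1]>120)&(hsv[...,0]>10)&(hsv[...,0]<35)).astype(np.uint8);b[:140]=0;b[190:]=0;b[:,:262]=0;b[:,310:]=0
ys,xs=np.nonzero(b);print('brass',xs.mean(),ys.mean(),xs.min(),xs.max(),ys.min(),ys.max(),np.median(P[b>0][:,2]))
# key
g=f.max(2); m=((g<60)&(P[...,2]>.078)&(P[...,2]<.1)).astype(np.uint8); m[:100]=0;m[200:]=0;m[:,:60]=0;m[:,125:]=0
ys,xs=np.nonzero(m); q=np.float32([plane(c,x,y,.088)[:2]*1000 for x,y in zip(xs,ys)]); print('key',len(xs),xs.mean(),ys.mean(),q.mean(0),cv2.minAreaRect(q),cv2.boxPoints(cv2.minAreaRect(q)).round(1).tolist())
q=P[m>0]; print('depthmean',q.mean(0),np.median(q[:,2]))
vis=np.hstack([cv2.resize(f[130:200,250:325],(450,420),interpolation=cv2.INTER_CUBIC),cv2.resize(f[100:200,65:150],(340,420)[:2],interpolation=cv2.INTER_CUBIC)])
vis=cv2.convertScaleAbs(vis,alpha=1.6,beta=10)
cv2.imwrite('pics/w1c.png',vis)
```

```text
z profile row164 [0.144  0.1442 0.1441 0.1463 0.1474 0.1462 0.1366 0.1271 0.1276 0.1261
 0.1265 0.1269 0.1263 0.1367 0.1378 0.148  0.1481 0.1443 0.1438 0.1435
 0.1435]
col 285 [0.144  0.1444 0.1473 0.1462 0.1374 0.1267 0.1267 0.1269 0.1265 0.1261
 0.127  0.1312 0.1375 0.1463 0.1489 0.149  0.1444]
lid plane near [array([0.5154, 0.0262, 0.1452]), array([ 0.5159, -0.0582,  0.1447]), array([ 0.4775, -0.0608,  0.1431]), array([0.4522, 0.0293, 0.1438]), array([ 0.453 , -0.0662,  0.1446])]
collar ell ((286.7524108886719, 166.78912353515625), (62.84059524536133, 76.7991943359375), 89.64100646972656)
zc 0.14465162413798283 ctr [ 0.47196908 -0.01772291  0.14465162]
brass 284.73305954825463 163.96919917864477 273 297 152 176 0.1353550411459254
key 1168 90.46147260273973 151.41181506849315 [476.67722 174.24509] ((475.4795837402344, 173.79241943359375), (62.23603820800781, 19.87591552734375), 1.326352596282959) [[444.1000061035156, 183.0], [444.6000061035156, 163.10000610351562], [506.79998779296875, 164.60000610351562], [506.3999938964844, 184.39999389648438]]
depthmean [0.47648643 0.17528896 0.08625578] 0.0871867619312631
```

View pics/w1c.png

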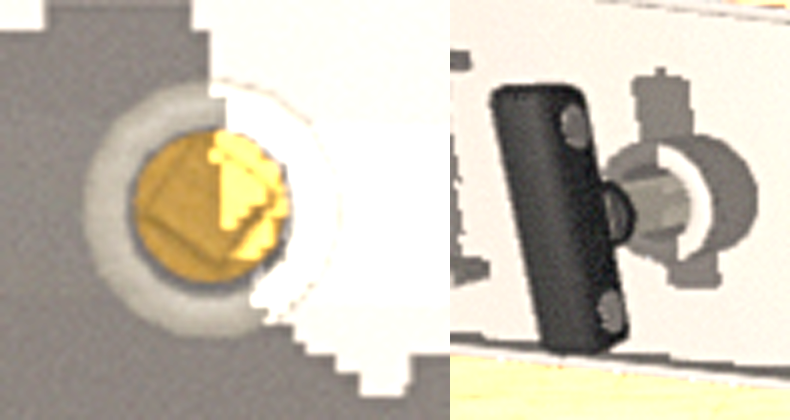

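{"api": "send_rows", "payload": {"plan": [50,0,-38.4,12,0,50,0,-38.4,12,0,50,0,-38.4,12,0,50,0,-38.4,12,0,50,0,-38.4,12,0,50,0,0,0,0,50,0,0,0,0]}}

```text
time: 2.53
eef_pos: [0.4333, 0.1741, 0.3639]
eef_rot: [-3.142, 0.002, 0.004]
ft_force: [1.0, -1.9, 0.0]
finger_gap: 0.586
grip_force: 0.0
```

Run:
```python
from h import *
o=np.load('w1.npy',allow_pickle=True).item()
print('lock outer@.148',plane(o,285.4,164.7,.148).round(4),'bore@.138',plane(o,285.2,164.3,.138).round(4),'pocket',plane(o,123,148,.034).round(4))
# hole edge angle
a,b=[plane(o,250+x/6,130+y/6,.138) for x,y in((145,205),(225,268))]; d=b-a; print('edge',d.round(4),'clockwise of world',np.arctan2(-d[0],-d[1]))
a,b=[plane(o,u,v,.143) for u,v in((178,211),(391,217))]; d=b-a; print('lid front cw of world',np.arctan2(-d[0],-d[1]),np.linalg.norm(d))
s=read_state(); print(s['time'],np.round(s['eef_pos'],4),np.round(s['eef_rot'],4),np.round(s['joint_pos'],3))
c=cam('wrist'); np.save('w2.npy',c,allow_pickle=True); f=c['frame'];P=cloud(c);g=f.max(2)
m=((g<70)&(P[...,2]>.083)&(P[...,2]<.1)).astype(np.uint8); m[220:]=0
k,L,st,ce=cv2.connectedComponentsWithStats(m);i=1+np.argmax(st[1:,4]);ys,xs=np.nonzero(L==i)
q=np.float32([plane(c,x,y,.088)[:2]*1000 for x,y in zip(xs,ys)]);r=cv2.minAreaRect(q);print('key',st[i],ce[i],q.mean(0),r,cv2.boxPoints(r).round(1).tolist())
cv2.imwrite('pics/w2.png',np.hstack([f[:,100:460],]) )
```

```text
lock outer@.148 [ 0.4742 -0.0166  0.148 ] bore@.138 [ 0.473  -0.0165  0.138 ] pocket [0.4751 0.1694 0.034 ]
edge [-0.0087 -0.0112  0.    ] clockwise of world 0.6635806889229064
lid front cw of world 0.023259111572692788 0.18226557407734956
2.5333 [0.4333 0.1741 0.3639] [-3.1416e+00  1.9000e-03  3.9000e-03] [ 0.356  0.073 -0.854  1.879  0.057  1.216 -2.083]
key [ 269  121   22   79 1526] [279.61730013 159.73263434] [476.46982 178.3437 ] ((475.4792785644531, 178.25833129882812), (61.88147735595703, 15.694101333618164), 2.0967350006103516) [[444.29998779296875, 185.0], [444.79998779296875, 169.3000030517578], [506.70001220703125, 171.5], [506.1000061035156, 187.1999969482422]]
```

View pics/w2.png

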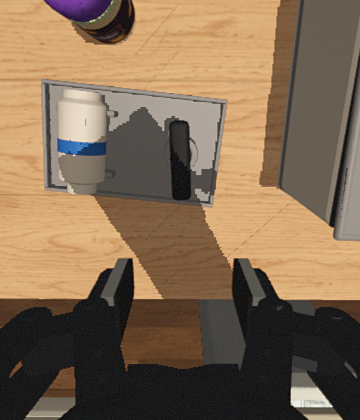

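The key stands upright in its pocket, with the crossbar centred at (279,160) in the full frame. The measured yaw is +0.037. The fingers straddle that line.

{"api": "send_rows", "payload": {"plan": [50,14,-1.5,20,-0.033,50,14,-1.5,20,0,50,14,-1.5,20,0,50,0,0,20,0,50,0,0,10,0,50,0,0,0,0,50,0,0,0,0]}}

```text
time: 3.17
eef_pos: [0.4756, 0.178, 0.2751]
eef_rot: [3.141, 0.0, 0.033]
ft_force: [0.2, 0.2, 0.5]
finger_gap: 0.581
grip_force: 0.0
```

{"api": "send_rows", "payload": {"plan": [50,0,0,15,0,50,0,0,15,0,50,0,0,13,0,50,0,0,0,0,30,0,0,0,0,20,0,0,0,0,10,0,0,0,0,5,0,0,0,0]}}

```text
time: 3.83
eef_pos: [0.4759, 0.1794, 0.2328]
eef_rot: [-3.141, -0.002, 0.035]
ft_force: [-1.0, 0.7, 5.9]
finger_gap: 0.177
grip_force: 59.3
```

{"api": "send_rows", "payload": {"plan": [5,0,0,0,0,5,0,0,0,0,5,0,0,0,0,5,0,0,0,0]}}

```text
time: 4.17
eef_pos: [0.4759, 0.1794, 0.2328]
eef_rot: [-3.141, -0.002, 0.035]
ft_force: [-0.8, -0.8, 6.8]
finger_gap: 0.18
grip_force: 59.5
```

{"api": "send_rows", "payload": {"plan": [5,0,0,-12,0,5,0,0,-16,0,5,0,0,-16,0,5,0,0,-16,0,5,0,0,-25,-0.109,5,0,0,-25,-0.109,5,0,0,-25,-0.109,5,0,0,-25,-0.109]}}

```text
time: 4.83
eef_pos: [0.475, 0.1793, 0.3938]
eef_rot: [3.141, -0.0, 0.477]
ft_force: [0.1, -0.1, -1.5]
finger_gap: 0.182
grip_force: 58.7
```

{"api": "send_rows", "payload": {"plan": [5,0,0,0,-0.109,5,0,0,0,-0.109,5,0,0,0,-0.109,5,0,0,0,-0.109,5,0,0,0,0,5,0,0,0,0]}}

```text
time: 5.33
eef_pos: [0.4753, 0.1791, 0.3923]
eef_rot: [3.141, -0.0, 0.904]
ft_force: [0.2, 0.6, -1.2]
finger_gap: 0.179
grip_force: 58.7
```

Run:
```python
from h import *
s=read_state(); print(s['time'],np.round(s['eef_pos'],4),np.round(s['eef_rot'],4),np.round(s['joint_pos'],3),np.round(s['ft_force'],1))
c=cam('wrist'); np.save('w3.npy',c,allow_pickle=True); cv2.imwrite('pics/w3.png',c['frame'])
```

```text
5.3333 [0.4753 0.1791 0.3923] [ 3.1412e+00 -1.0000e-04  9.0360e-01] [ 0.433  0.187 -0.968  1.743  0.16   1.295 -1.237] [ 0.2  0.6 -1.2]
```

View pics/w3.png

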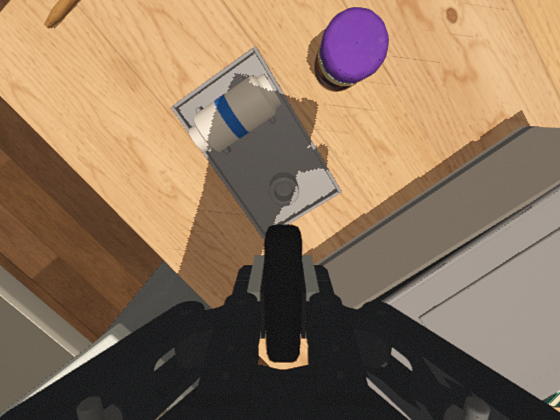

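The key hangs straight in the fingers with its crossbar end at (284,228), and the empty pocket is visible at (284,188). Next I carry the key over the lock.

{"api": "send_rows", "payload": {"plan": [5,-25.7,19.8,0,0,5,-25.7,19.8,0,0,5,-25.7,19.8,0,0,5,-25.7,19.8,0,0,5,-25.7,19.8,0,0,5,-25.7,19.8,0,0,5,0,0,0,0,5,0,0,0,0]}}

```text
time: 6.05
eef_pos: [0.4739, -0.0173, 0.3918]
eef_rot: [3.142, 0.0, 0.9]
ft_force: [-0.3, -0.4, -1.3]
finger_gap: 0.178
grip_force: 58.7
```

Run:
```python
from h import *
o=np.load('w3.npy',allow_pickle=True).item(); print('pocket',plane(o,284,188,.034).round(4))
T=np.linalg.inv(o['P'])
s=read_state(); print(s['time'],np.round(s['eef_pos'],4),np.round(s['eef_rot'],4),np.round(s['joint_pos'],3),np.round(s['ft_force'],1),np.round(s['torque'],2))
c=cam('wrist'); t=cam('top'); f=np.hstack([c['frame'][180:400,160:410],cv2.resize(t['frame'][210:265,290:350],(240,220))])
cv2.imwrite('pics/w4.png',cv2.resize(c['frame'][150:270,200:370],(800,565),interpolation=cv2.INTER_CUBIC))
```

```text
pocket [0.4782 0.1813 0.034 ]
6.05 [ 0.4739 -0.0173  0.3918] [3.1415e+00 2.0000e-04 9.0020e-01] [ 0.743  0.061 -0.818  1.826  0.047  1.274 -0.758] [-0.3 -0.4 -1.3] [0.07 0.02 0.03]
```

View pics/w4.png

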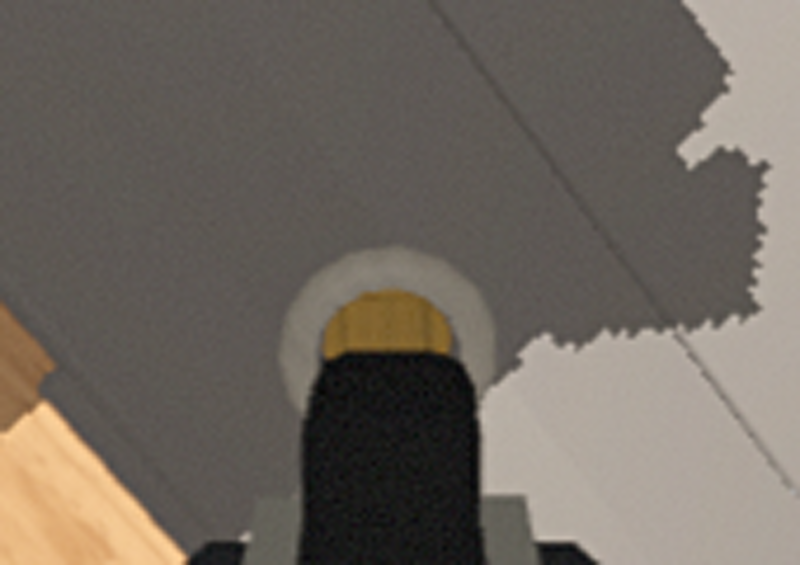

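Run:
```python
from h import *
c=cam('wrist'); T=c['T_tool_cam']; Ti=np.linalg.inv(T)
def proj(p):
    q=Ti@np.r_[p,1]; return c['cx']+c['fx']*q[0]/-q[2], c['cy']-c['fy']*q[1]/-q[2]
for z in(.1448,.1648): print('end',z,proj([.032,0,z]),proj([.030,0,z]))
h=read_state()['eef_pos'][2]
for x in(-.002,0,.002): print('collar centre/far',x,proj([x,0,h-.148]),proj([x+.0165,0,h-.148]),proj([x,.0165,h-.148]),'borefar',proj([x+.0105,0,h-.148]))
g=c['frame'][150:270,283]; print(g.max(1)[30:90].tolist())
```

```text
end 0.1448 (np.float64(284.1743050019979), np.float64(237.33468141808544)) (np.float64(284.16875705007783), np.float64(241.99326641228322))
end 0.1648 (np.float64(283.9723663804345), np.float64(220.98235889235593)) (np.float64(283.9684142645172), np.float64(225.0828584968374))
collar centre/far -0.002 (np.float64(283.50034993180134), np.float64(229.74516269624536)) (np.float64(283.5107205787128), np.float64(208.31959826491294)) (np.float64(305.85523299214316), np.float64(229.73787819477155)) borefar (np.float64(283.5068966445066), np.float64(216.21977550700387))
collar centre/far 0 (np.float64(283.50158295209434), np.float64(227.1977656092733)) (np.float64(283.5120089646315), np.float64(205.65781682058295)) (np.float64(305.91540427680576), np.float64(227.19045890625728)) borefar (np.float64(283.5081644737556), np.float64(213.60046376166588))
collar centre/far 0.002 (np.float64(283.50282249123984), np.float64(224.63690069363676)) (np.float64(283.5133043139768), np.float64(202.98164906596168)) (np.float64(305.9758936812904), np.float64(224.6295716558193)) borefar (np.float64(283.509439100221), np.float64(210.96710909299964))
[94, 94, 95, 95, 95, 94, 92, 94, 94, 93, 95, 97, 93, 96, 95, 95, 92, 95, 96, 95, 90, 92, 94, 91, 93, 103, 116, 122, 127, 132, 131, 130, 129, 126, 128, 125, 120, 126, 125, 126, 123, 127, 128, 126, 79, 24, 15, 26, 24, 20, 29, 25, 21, 20, 24, 24, 25, 25, 25, 32]
```

{"api": "send_rows", "payload": {"plan": [5,0.8,-0.3,8,0,5,0,0,8,0,5,0,0,8,0,5,0,0,0,0,5,0,0,1.5,0,5,0,0,1.5,0,5,0,0,0,0]}}

```text
time: 6.78
eef_pos: [0.4743, -0.0147, 0.3646]
eef_rot: [-3.142, 0.0, 0.907]
ft_force: [0.4, -0.0, -0.0]
finger_gap: 0.177
grip_force: 58.7
```

{"api": "send_rows", "payload": {"plan": [5,0,0,1,0,5,0,0,1,0,5,0,0,1,0,5,0,0,0,0]}}

```text
time: 7.12
eef_pos: [0.4743, -0.0148, 0.3617]
eef_rot: [3.141, 0.0, 0.907]
ft_force: [0.3, -0.8, -0.2]
finger_gap: 0.18
grip_force: 58.7
```

{"api": "send_rows", "payload": {"plan": [5,0,0,1,0,5,0,0,1,0,5,0,0,1,0,5,0,0,0,0]}}

```text
time: 7.45
eef_pos: [0.474, -0.0149, 0.3583]
eef_rot: [-3.141, 0.001, 0.907]
ft_force: [-2.0, -1.1, -0.1]
finger_gap: 0.177
grip_force: 58.8
```

{"api": "send_rows", "payload": {"plan": [5,0,0,1,0,5,0,0,1,0,5,0,0,1,0,5,0,0,0,0]}}

```text
time: 7.78
eef_pos: [0.4741, -0.0149, 0.3554]
eef_rot: [-3.141, 0.001, 0.907]
ft_force: [-4.4, -1.8, 1.4]
finger_gap: 0.175
grip_force: 58.9
```

Run:
```python
from h import *
s=read_state(); print(s['time'],np.round(s['eef_pos'],4),np.round(s['eef_rot'],4),np.round(s['joint_pos'],3),np.round(s['ft_force'],1),np.round(s['torque'],2))
c=cam('wrist'); P=cloud(c)
# lid height near the lock: right/left of collar
print('far edge of collar', [int(x) for x in c['frame'][160:235,283].max(1)])
for u,v in[(240,200),(330,200),(283,150),(200,150),(350,150)]: print(dep(c,u,v).round(4))
```

```text
7.7833 [ 0.4741 -0.0149  0.3554] [-3.1411e+00  7.0000e-04  9.0670e-01] [ 0.729  0.099 -0.823  1.875  0.078  1.2   -0.784] [-4.4 -1.8  1.4] [-0.55  1.05 -0.01]
far edge of collar [99, 98, 99, 97, 97, 98, 99, 96, 97, 99, 97, 99, 95, 98, 97, 99, 99, 100, 96, 100, 97, 99, 97, 98, 97, 95, 95, 98, 97, 99, 97, 96, 96, 98, 99, 95, 100, 98, 98, 99, 97, 100, 98, 97, 98, 98, 94, 96, 100, 95, 95, 93, 96, 98, 98, 96, 97, 93, 94, 96, 97, 111, 124, 128, 81, 25, 20, 22, 25, 22, 21, 21, 29, 24, 25]
[0.4711 0.0246 0.1437]
[ 0.5142 -0.0092  0.1434]
[0.5101 0.032  0.1428]
[0.4724 0.0616 0.144 ]
[0.5407 0.008  0.1431]
```

{"api": "send_rows", "payload": {"plan": [5,-0.5,-0.4,0,0,5,0,0,1,0,5,0,0,1,0,5,0,0,1,0,5,0,0,0,0]}}

```text
time: 8.25
eef_pos: [0.4736, -0.0149, 0.3525]
eef_rot: [3.142, 0.0, 0.907]
ft_force: [-2.5, -2.5, 1.2]
finger_gap: 0.175
grip_force: 58.9
```

{"api": "send_rows", "payload": {"plan": [5,0,0,1,0,5,0,0,1,0,5,0,0,0,0]}}

```text
time: 8.5
eef_pos: [0.4736, -0.0149, 0.3507]
eef_rot: [3.141, 0.0, 0.907]
ft_force: [-3.2, -3.3, 4.3]
finger_gap: 0.172
grip_force: 59.2
```

{"api": "send_rows", "payload": {"plan": [5,-0.4,0.3,1,0,5,0,0,1,0,5,0,0,1,0,5,0,0,1,0,5,0,0,0,0]}}

```text
time: 8.92
eef_pos: [0.4737, -0.0152, 0.3467]
eef_rot: [3.142, -0.0, 0.907]
ft_force: [-4.1, -1.0, 5.8]
finger_gap: 0.174
grip_force: 59.3
```

{"api": "send_rows", "payload": {"plan": [5,0,0,1,0,5,0,0,1,0,5,0,0,1,0,5,0,0,0,0]}}

```text
time: 9.25
eef_pos: [0.4737, -0.0152, 0.3438]
eef_rot: [3.141, -0.0, 0.907]
ft_force: [-5.1, 0.1, 7.4]
finger_gap: 0.179
grip_force: 59.5
```

{"api": "send_rows", "payload": {"plan": [5,0,0,1,0,5,0,0,1,0,5,0,0,0,0]}}

```text
time: 9.5
eef_pos: [0.4738, -0.0152, 0.3419]
eef_rot: [3.141, -0.0, 0.907]
ft_force: [-5.0, -1.1, 7.5]
finger_gap: 0.18
grip_force: 59.6
```

{"api": "send_rows", "payload": {"plan": [5,-0.3,-0.4,0.7,0,5,0,0,0.7,0,5,0,0,0,0]}}

```text
time: 9.75
eef_pos: [0.4736, -0.0151, 0.3413]
eef_rot: [3.14, -0.001, 0.907]
ft_force: [-5.5, -1.3, 13.0]
finger_gap: 0.174
grip_force: 60.5
```

{"api": "send_rows", "payload": {"plan": [5,0,0,0.5,0,5,0,0,0,0]}}

```text
time: 9.92
eef_pos: [0.4737, -0.015, 0.3411]
eef_rot: [3.14, -0.001, 0.907]
ft_force: [-6.8, -0.8, 16.9]
finger_gap: 0.176
grip_force: 61.0
```

{"api": "send_rows", "payload": {"plan": [5,0,0,0,0.03,5,0,0,0,0.03,5,0,0,0,0.03,5,0,0,0,0.03,5,0,0,0,0]}}

```text
time: 10.33
eef_pos: [0.4738, -0.0151, 0.3412]
eef_rot: [3.139, -0.001, 0.785]
ft_force: [-5.6, -1.2, 16.5]
finger_gap: 0.175
grip_force: 60.7
```

```bash
cat > st.py <<'E'
from h import *
s=read_state(); print(s['time'],np.round(s['eef_pos'],4),np.round(s['eef_rot'],4),'j7',np.round(s['joint_pos'][6],3),np.round(s['ft_force'],1),np.round(s['torque'],2))
E
python3 st.py
```

```text
10.3333 [ 0.4738 -0.0151  0.3412] [ 3.1395e+00 -1.5000e-03  7.8510e-01] j7 -0.915 [-5.6 -1.2 16.5] [-0.4   1.47  0.09]
```

{"api": "send_rows", "payload": {"plan": [5,-0.3,-0.3,0,0.04,5,0,0,0,0.04,5,0,0,0,0.04,5,0,0,0,0.03,5,0,0,0,0]}}

```text
time: 10.75
eef_pos: [0.4734, -0.0151, 0.3412]
eef_rot: [3.139, -0.002, 0.635]
ft_force: [-4.4, -1.7, 14.7]
finger_gap: 0.178
grip_force: 60.7
```

```bash
python3 st.py
```

```text
10.75 [ 0.4734 -0.0151  0.3412] [ 3.1395e+00 -2.1000e-03  6.3490e-01] j7 -1.063 [-4.4 -1.7 14.7] [-0.42  1.21  0.09]
```

{"api": "send_rows", "payload": {"plan": [5,0,0,0,0.03,5,0,0,0,0.03,5,0,0,0,0.03,5,0,0,0,0.03,5,0,0,0,0]}}

```text
time: 11.17
eef_pos: [0.4735, -0.0153, 0.3412]
eef_rot: [3.139, -0.003, 0.515]
ft_force: [-4.6, -1.7, 13.8]
finger_gap: 0.175
grip_force: 60.7
```

```bash
python3 st.py
```

```text
11.1667 [ 0.4735 -0.0153  0.3412] [ 3.1395e+00 -2.6000e-03  5.1490e-01] j7 -1.182 [-4.6 -1.7 13.8] [-0.59  1.    0.03]
```

{"api": "send_rows", "payload": {"plan": [5,0,0,0.2,0.03,5,0,0,0,0.03,5,0,0,0,0.03,5,0,0,0,0.03,5,0,0,0,0.03,5,0,0,0,0.03,5,0,0,0,0]}}

```text
time: 11.75
eef_pos: [0.4737, -0.0154, 0.3412]
eef_rot: [3.14, -0.003, 0.335]
ft_force: [-2.1, -2.7, 15.0]
finger_gap: 0.173
grip_force: 60.9
```

```bash
python3 st.py
```

```text
11.75 [ 0.4737 -0.0154  0.3412] [ 3.1395 -0.0034  0.3348] j7 -1.36 [-2.1 -2.7 15. ] [-0.71  0.92  0.05]
```

{"api": "send_rows", "payload": {"plan": [5,0,0,0,0.03,5,0,0,0,0.03,5,0,0,0,0.03,5,0,0,0,0.03,5,0,0,0,0.03,5,0,0,0,0.03,5,0,0,0,0]}}

```text
time: 12.33
eef_pos: [0.4738, -0.0156, 0.3412]
eef_rot: [3.14, -0.004, 0.155]
ft_force: [-2.6, -3.8, 13.4]
finger_gap: 0.178
grip_force: 61.0
```

```bash
python3 st.py
```

```text
12.3333 [ 0.4738 -0.0156  0.3412] [ 3.1398 -0.0041  0.1546] j7 -1.539 [-2.6 -3.8 13.4] [-0.88  0.67  0.04]
```

{"api": "send_rows", "payload": {"plan": [5,0,0,0,0.03,5,0,0,0,0.03,5,0,0,0,0.02,5,0,0,0,0]}}

```text
time: 12.67
eef_pos: [0.4738, -0.0157, 0.3412]
eef_rot: [3.14, -0.004, 0.075]
ft_force: [-2.5, -4.3, 14.5]
finger_gap: 0.173
grip_force: 61.0
```

```bash
python3 st.py
```

```text
12.6667 [ 0.4738 -0.0157  0.3412] [ 3.1401 -0.0043  0.0751] j7 -1.618 [-2.5 -4.3 14.5] [-0.96  0.56  0.04]
```

{"api": "send_rows", "payload": {"plan": [5,0,0,-1,0,5,0,0,-1,0,5,0,0,-1,0,5,0,0,-1,0,5,0,0,-1,0,5,0,0,0,0]}}

```text
time: 13.17
eef_pos: [0.4731, -0.0158, 0.3444]
eef_rot: [3.141, -0.002, 0.077]
ft_force: [3.6, -4.8, -3.3]
finger_gap: 0.177
grip_force: 58.7
```

```bash
python3 st.py
python3 - <<'E'
from h import *
c=cam('wrist')
for u,v in[(240,170),(330,170),(283,120),(200,120),(350,120)]: print(dep(c,u,v).round(4))
E
```

```text
13.1667 [ 0.4731 -0.0158  0.3444] [ 3.1412e+00 -2.0000e-03  7.6500e-02] j7 -1.612 [ 3.6 -4.8 -3.3] [-1.12 -1.1   0.09]
[0.5189 0.0139 0.1371]
[ 0.5229 -0.0378  0.1372]
[ 0.5483 -0.0087  0.1371]
[0.5448 0.0366 0.1377]
[ 0.5511 -0.0455  0.1368]
```

{"api": "send_rows", "payload": {"plan": [5,0.3,0.5,-1.5,0,5,0,0,-2,0,5,0,0,-2,0,5,0,0,-2,0,5,0,0,-3,0,5,0,0,-3,0,5,0,0,-4,0,5,0,0,0,0]}}

```text
time: 13.88
eef_pos: [0.4731, -0.0155, 0.363]
eef_rot: [3.141, -0.001, 0.077]
ft_force: [0.1, -1.1, -0.7]
finger_gap: 0.175
grip_force: 58.9
```

```bash
python3 st.py
python3 - <<'E'
from h import *
c=cam('wrist')
for u,v in[(240,170),(330,170),(283,120),(200,120),(350,120)]: print(dep(c,u,v).round(4))
E
```

```text
13.8833 [ 0.4731 -0.0155  0.363 ] [ 3.1415e+00 -8.0000e-04  7.7200e-02] j7 -1.598 [ 0.1 -1.1 -0.7] [0.04 0.   0.01]
[0.5154 0.0165 0.1374]
[ 0.5195 -0.0408  0.1355]
[ 0.5478 -0.0084  0.1382]
[0.544  0.0417 0.1378]
[ 0.5509 -0.0489  0.137 ]
```

{"api": "send_rows", "payload": {"plan": [5,0,0,-10,0.042,5,0,0,-11,0,5,0,0,-11,0,5,0,0,0,0,5,0,0,0,0]}}

```text
time: 14.35
eef_pos: [0.4732, -0.0158, 0.3948]
eef_rot: [3.141, -0.001, 0.035]
ft_force: [0.4, 0.2, -0.9]
finger_gap: 0.176
grip_force: 58.9
```

{"api": "send_rows", "payload": {"plan": [5,1.6,-32.5,0,0,5,1.6,-32.5,0,0,5,1.6,-32.5,0,0,5,1.6,-32.5,0,0,5,1.6,-32.5,0,0,5,1.6,-32.5,0,0,5,0,0,0,0,5,0,0,0,0]}}

```text
time: 15.02
eef_pos: [0.4752, 0.1812, 0.3935]
eef_rot: [-3.141, 0.001, 0.039]
ft_force: [-0.0, -0.2, -0.9]
finger_gap: 0.176
grip_force: 59.1
```

```bash
python3 st.py
python3 - <<'E'
from h import *
c=cam('wrist'); np.save('w5.npy',c,allow_pickle=True); cv2.imwrite('pics/w5.png',c['frame'])
t=cam('top'); cv2.imwrite('pics/t5.png',t['frame'])
E
```

```text
15.0167 [0.4752 0.1812 0.3935] [-3.1408e+00  1.1000e-03  3.9300e-02] j7 -2.097 [-0.  -0.2 -0.9] [-0.05  0.   -0.01]
```

View pics/w5.png

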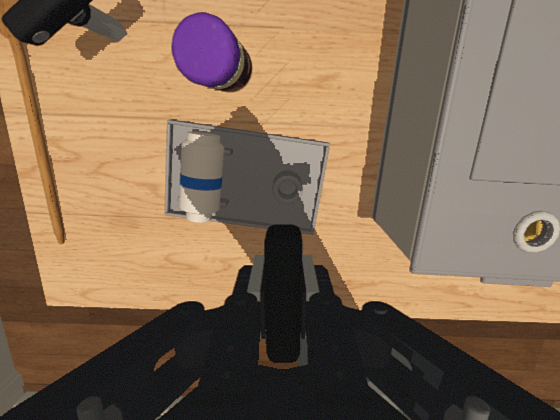

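The key still sits straight in the fingers, its end at (284,228). The empty pocket is ahead at (288,185), and the lid is shut, with its collar at (536,231).

Run:
```python
from h import *
c=np.load('w5.npy',allow_pickle=True).item(); print(plane(c,288,185,.034).round(4))
g=cv2.cvtColor(c['frame'],cv2.COLOR_BGR2GRAY)[160:210,262:314]
g=cv2.resize(g,None,fx=6,fy=6,interpolation=cv2.INTER_CUBIC)
r=cv2.HoughCircles(cv2.GaussianBlur(g,(7,7),0),cv2.HOUGH_GRADIENT,1,40,param1=60,param2=25,minRadius=30,maxRadius=120)
print(None if r is None else [(262+x/6,160+y/6,q/6,plane(c,262+x/6,160+y/6,.034).round(4)) for x,y,q in r[0]])
print('expect r px outer/bore', 307*.0175/.34,307*.01/.34)
```

```text
[0.4805 0.1776 0.034 ]
None
expect r px outer/bore 15.801470588235295 9.029411764705882
```

```bash
python3 st.py
```

```text
15.1167 [0.476  0.1786 0.3935] [3.141e+00 8.000e-04 3.450e-02] j7 -2.096 [ 0.1 -0.6 -1.4] [-0.07 -0.02 -0.03]
```

{"api": "send_rows", "payload": {"plan": [5,0,-0.8,24,0,5,0,0,24,0,5,0,0,24,0,5,0,0,24,0,5,0,0,20,0,5,0,0,0,0,5,0,0,0,0]}}

```text
time: 15.7
eef_pos: [0.4759, 0.1789, 0.2777]
eef_rot: [3.141, 0.002, 0.033]
ft_force: [-0.5, -0.1, 0.2]
finger_gap: 0.18
grip_force: 59.0
```

{"api": "send_rows", "payload": {"plan": [5,0,0,5,0,5,0,0,5,0,5,0,0,5,0,5,0,0,5,0,5,0,0,0,0]}}

```text
time: 16.12
eef_pos: [0.4756, 0.1799, 0.2573]
eef_rot: [3.141, 0.001, 0.035]
ft_force: [-0.4, -0.6, -1.0]
finger_gap: 0.175
grip_force: 59.0
```

Entering the pocket (tip at 32 mm) with no contact force.

{"api": "send_rows", "payload": {"plan": [5,0,0,6,0,5,0,0,6,0,5,0,0,6,0,5,0,0,3,0,5,0,0,1,0,5,0,0,0,0]}}

```text
time: 16.62
eef_pos: [0.4758, 0.1799, 0.2357]
eef_rot: [3.141, 0.0, 0.035]
ft_force: [1.1, -2.7, -2.5]
finger_gap: 0.174
grip_force: 58.9
```

{"api": "send_rows", "payload": {"plan": [5,0,0,0.8,0,5,0,0,0.8,0,5,0,0,0,0]}}

```text
time: 16.87
eef_pos: [0.476, 0.1801, 0.2346]
eef_rot: [3.141, -0.0, 0.035]
ft_force: [1.9, -2.9, -0.2]
finger_gap: 0.177
grip_force: 59.3
```

{"api": "send_rows", "payload": {"plan": [5,1,1,0,0,5,0,0,0.7,0,5,0,0,0.7,0,5,0,0,0,0]}}

```text
time: 17.2
eef_pos: [0.4767, 0.1795, 0.233]
eef_rot: [-3.141, 0.0, 0.035]
ft_force: [-0.1, -0.3, -0.3]
finger_gap: 0.176
grip_force: 59.1
```

```bash
python3 st.py
```

```text
17.2 [0.4767 0.1795 0.233 ] [-3.1413e+00  3.0000e-04  3.5100e-02] j7 -2.248 [-0.1 -0.3 -0.3] [-0.05  0.11 -0.02]
```

{"api": "send_rows", "payload": {"plan": [5,0,0,0.7,0,5,0,0,0.7,0,5,0,0,0,0]}}

```text
time: 17.45
eef_pos: [0.477, 0.1797, 0.2328]
eef_rot: [3.141, -0.001, 0.035]
ft_force: [-3.8, -1.6, 13.6]
finger_gap: 0.174
grip_force: 61.3
```

{"api": "send_rows", "payload": {"plan": [5,0,0,0.4,0,5,0,0,0.4,0,5,0,0,0,0]}}

```text
time: 17.7
eef_pos: [0.4772, 0.1799, 0.2326]
eef_rot: [3.141, -0.001, 0.035]
ft_force: [-6.4, -3.6, 22.0]
finger_gap: 0.179
grip_force: 62.6
```

On the floor of the pocket. I ease off the pressure and open slowly.

{"api": "send_rows", "payload": {"plan": [5,0,0,-0.8,0,5,0,0,-0.5,0,5,0,0,0,0,18,0,0,0,0,22,0,0,0,0,28,0,0,0,0,36,0,0,0,0,45,0,0,0,0]}}

```text
time: 18.37
eef_pos: [0.4768, 0.1792, 0.2321]
eef_rot: [3.142, 0.0, 0.035]
ft_force: [0.7, 0.2, -0.4]
finger_gap: 0.523
grip_force: 0.0
```

{"api": "send_rows", "payload": {"plan": [50,0,0,0,0,50,0,0,0,0,50,0,0,-10,0,50,0,0,-20,0,50,0,0,-30,0,50,0,0,-30,0,50,-10,0,-30,0,50,-20,0,0,0]}}

```text
time: 19.03
eef_pos: [0.4487, 0.1793, 0.358]
eef_rot: [-3.139, -0.008, 0.035]
ft_force: [0.0, 0.1, 1.3]
finger_gap: 0.585
grip_force: 0.0
```

```bash
python3 st.py
python3 - <<'E'
from h import *
c=cam('wrist'); P=cloud(c); f=c['frame']; g=f.max(2)
m=((g<70)&(P[...,2]>.08)&(P[...,2]<.1)).astype(np.uint8); m[240:]=0
k,L,st,ce=cv2.connectedComponentsWithStats(m);i=1+np.argmax(st[1:,4]);ys,xs=np.nonzero(L==i)
q=np.float32([plane(c,x,y,.088)[:2]*1000 for x,y in zip(xs,ys)]);r=cv2.minAreaRect(q);print('key',st[i],r,'z',np.percentile(P[ys,xs,2],[5,25,50,75,95]).round(4))
t=cam('top'); Q=cloud(t)
for u,v in [(300,210),(340,210),(300,250),(340,250),(300,262),(340,262)]: print('lid',dep(t,u,v).round(4))
v=np.hstack([f[60:340,180:480],cv2.resize(t['frame'][170:275,190:390],(533,280),interpolation=cv2.INTER_CUBIC)[:,:500]]); cv2.imwrite('pics/e.png',v)
E
```

```text
19.0333 [0.4487 0.1793 0.358 ] [-3.1387 -0.0076  0.0345] j7 -2.1 [0.  0.1 1.3] [ 0.07 -0.01 -0.02]
key [ 276  144   21   79 1537] ((476.0688781738281, 179.89144897460938), (62.846954345703125, 15.551135063171387), 2.6239542961120605) z [0.0843 0.0865 0.0872 0.0878 0.0886]
lid [0.5739 0.0292 0.1392]
lid [ 0.574  -0.0731  0.1376]
lid [0.4721 0.0298 0.1372]
lid [ 0.4724 -0.0722  0.1301]
lid [0.4419 0.0299 0.1372]
lid [ 0.4418 -0.0708  0.1374]
```

View pics/e.png

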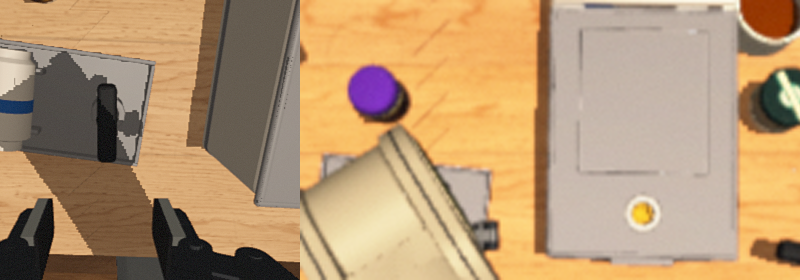

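The key stands upright in its pocket at crop (108,122), with its top height unchanged. The lid is flat and shut, the jars and mug have not moved, and the gripper is clear.

{"api": "send_rows", "payload": {"plan": [50,0,0,0,0,50,0,0,0,0,50,0,0,0,0,50,0,0,0,0]}}

```text
time: 19.47
eef_pos: [0.4472, 0.178, 0.3518]
eef_rot: [-3.141, 0.001, 0.035]
ft_force: [0.5, -0.1, -1.3]
finger_gap: 0.584
grip_force: 0.0
```

```bash
python3 -c "
from workcell import hand_in; print(hand_in())"
```

```text
the job is handed in; nothing more can be done
None
```

The job is handed in at about 19.5 s of the 61 s allowed: by my last camera check the lid is latched shut, the key is back upright in its pocket and the mug and jars stand where they did, but the hand-in returned no verdict.

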